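# Tighten the tap's clamp nut with the reversible ratchet

### The arm

A 6-joint arm with a two-finger parallel gripper is mounted at the origin on the work surface. World frame = base frame: x ahead of the robot, y to its left, z up, the work surface at z = 0. Lengths are in mm, angles in rad, forces in N, time in s.
With the tool pointing down it reaches from about 275 to 1000 mm from the base axis. Payload 8.4 kg.
Tool frame: the origin (TCP) lies midway between the tips of the shut fingers; the grasp point (between the pads) lies 19 mm behind it; z points along the fingers, y is the line along which they close (so a half turn about z gives the same grasp; the last joint's range is limited). The gripper opens to 85 mm and grips with 20 to 120 N. Pads are 22 mm wide; open, the fingers measure 114 mm over their backs; the gripper's body (76 mm by 85 mm) begins 54 mm behind the grasp point. The pads swing forward as they close: fully open they stand 13 mm farther back than shut.
Start: joints at [1.277, 0.353, 1.633, -0, 1.155, -0.002], TCP at [179.796, 598.583, 231.281] pointing down, gripper open.
Joint ranges: [-2.63, 2.63], [-0.92, 2.1], [0.06, 2.66], [-1.3, 4.44], [0, 2.69], [-3.02, 3.02]. Speed limits (rad/s): [2.22, 2.22, 2.79, 3.14, 3.14, 3.14].

### API

Orientations are given as [roll, pitch, yaw] about the fixed x, y, z axes, in that order (R = Rz(yaw) Ry(pitch) Rx(roll)).
In Python, from rig import telemetry, optics, r gives the robot as it stands.
- The arm moves only by the tool play_rows, never from a script. Its arguments are lists of equal length, an entry for each row: "dp": the shift along the tool's x, y, z in units of 40 mm (1.0 is 40 mm), a list of three; "rot": the turn, a rotation vector about the tool's x, y, z in units of 6 degrees (1.0 is 6 degrees), a list of three. In form: {"dp": [[tx, ty, tz], ...], "rot": [[ax, ay, az], ...]}. A call has 1 to 5 rows; each row is the pose to reach, as a shift and turn from the pose commanded when the call began, along the tool's axes at that moment; what a row does not reach only later rows make up. A row lasts 1/12 s, in which the tool goes at most 41.7 mm and 7.16 degrees, less where a joint would pass 70% of its speed; a pose out of reach is approached as far as the arm can. A call with a gripper value outside its range is refused whole. "fingers" is the opening, from 0 (shut) to 1 (fully open), set as the call begins (left out, the last holds). The fingers move at their own pace and stop on an object; "grip_force" is the grip in N (left out, the last holds). Time passes only in rows, so rows that repeat a pose let the fingers close. It gives the time, the measured TCP pose, the force, the opening and the grip force at its end, in the units of the state.
- telemetry.sense(): the state, without advancing time (a new reading comes with each control period).
- optics.grab_frame(name): name is "scene" or "side" or "wrist"; returns a dict with "color" (400x640x3 uint8, red, green, blue), "mtx" (3x3 intrinsics, pixels), "R" (3x3) and "t" (3): a world point X has camera coordinates R X + t; the wrist camera has in their place "mount" (4x4, takes a point from camera to tool coordinates, whose origin is the TCP and whose axes are the flange's). Camera axes: x right, y down, z forward; pixel columns grow to the right and rows downward; lengths in mm; the calibration is good to about 2 mm. A picture is of the moment at which its call begins: read the wrist's pose just before it. There is no depth.
- r.sign_off(): hands the job in; it is judged then, once.
The state is a dict: "clock": time; "qpos": joint angles; "qvel": joint speeds; "joint_efforts": joint torques, N m; "eef_pos": TCP position; "tcp_rot": TCP orientation; "contact_force": force on the tool from outside, world axes, zero at the start; "wrist_torque": the same for the moment, N m; "opening": opening from 0.0 (shut) to 1.0 (fully open); "grasp_force": force on a finger pad.
Only numpy, scipy, OpenCV 4.12 (cv2) and the standard library are available. Lean on these libraries where they do the work, as an engineer would, in place of code of your own. Each camera call takes 0.05 s, during which the arm holds its last target. There are 200 camera calls.

### The job

A ratchet wrench sits on the clamp nut of the kitchen tap's sloping stand, but it is set to loosen. Flip the thumb lever on its head to tighten, check the setting by swinging the handle anticlockwise all the way to its stop, where it must click round freely without taking the nut along, and then tighten the nut clockwise until it is fully home, with as many strokes as it needs. Leave the lever set to tighten, let go, and leave the mug, the soap bottle and the screwdriver where they are.

Things in the scene. Friction and masses are not known exactly. Their poses are not given: they have to be found in the camera images.
- bolt_axis (a point): Fixed point on the common axis of nut and ratchet, at the height of the handle's centre line, 21 mm out of the sloping deck. z points out of the deck along the axis (leaning 24 degrees (0.42 rad) from vertical, to the robot's side), x up the slope, y level, to the left. The ratchet's head is a steel ring of 78 mm diameter around this point, from 13 mm below to 13 mm above it along z.
- nut_rim (a point): Point on the brass hexagon nut in the middle of the ring, 20 mm from the axis: shows the nut turning. The nut's top is 4 mm above the ring's face.
- nut (a joint): Angle of the nut (rad), growing clockwise (tightening; seen looking down onto the ratchet). 0 is fully home, a hard stop; starts between -1.2 and -0.75; lowest -1.6. It is stiff: it takes about 0.45 N m to turn.
- handle (a joint): Angle of the handle (rad), growing clockwise. At angle a it points along (sin a, cos a, 0) of bolt_axis. Stops at -0.75 (down the slope) and +0.6 (up); starts between -0.35 and 0.3; 0.22 N m friction, stays where left. 14 teeth: in the set direction it takes the nut along after 0 to 0.45 rad of idle travel, the other way it free-wheels with soft clicks.
- handle_grip (a point): Middle of the handle's black rubber grip, on its centre line, 150 mm from bolt_axis. The grip is a round bar, 26 mm diameter, 110 mm long (95 to 205 mm from the axis), square to the axis. The point's z is along the axis, y outwards along the handle, x clockwise.
- lever (a joint): Angle of the direction lever relative to the handle (rad), growing clockwise. It snaps over its middle: negative (-0.2 to -0.5, depending on how the teeth meet) loosens, positive (0.2 to 0.5) tightens. Starts negative. It flips when pushed sideways at its tip with 1 to 4 N; it wobbles as the ratchet clicks. If it jams under load, ease the handle.
- lever_tip (a point): On the thumb lever, an upright dark steel fin on the face of the ratchet's nose (between ring and handle): 8 mm thick, 36 mm long along the handle, 20 mm high. The point is at half its height and thickness, 6 mm from its outer end, 23.5 mm above bolt_axis along z, 26 mm from its pivot, which is on the handle's line 46 mm from the axis. y outwards along the fin, x clockwise.
- mug_mid (a point): White mug, bystander, 80 mm diameter, 95 mm tall; the point is half-way up.
- soap_mid (a point): Soap bottle, bystander, 60 mm diameter, 190 mm tall; the point is half-way up.
- driver_grip (a point): Screwdriver lying on the worktop, bystander, about 200 mm long; the point is in the middle of its wooden handle.
- stand: Fixed plywood stand, base 300 (x) x 220 (y) mm, placed and turned about the vertical anew in every run; origin under it, straight below the deck's middle; z up. Its deck, 170 x 200 mm, slopes up away from the robot. Two steel pins (14 mm thick, 34 mm out of the deck, 94 mm from the axis, at handle angles -0.94 and +0.79) mark the handle's stops.
- spray_end (a point): Lower end of the tap's spray head (36 mm diameter, upright). The tap's gooseneck (24 mm pipe, 515 mm high) rises 156 mm behind this point (+x of the stand) and arches over to it. It hangs above the ratchet's head, so a tool held upright over the lever would strike it: lean the tool back along z of bolt_axis, which clears it.

How it is judged (in metres and radians):
On the way, in this order (a step that is already met when the one before it is completed fails the run):
1. the direction lever is flipped to the tightening side (value of joint lever above 0.12 rad), for 0.2 s.
2. the handle has been swung anticlockwise to its stop (beyond -0.6 rad) while the nut stayed where it was at the start (within 3 mm at its rim) (value of joint handle below -0.6 rad and distance of nut_rim from where it was at the start of the episode below 0.003 m and value of joint lever above 0.12 rad), for 0.1 s.
3. the nut is tightened fully home (value of joint nut above -0.1 rad), for 0.1 s.
At the end, for the whole second after the job is handed in: The nut is home (within 0.1 rad of its stop), the lever is still on the tightening side (above 0.12 rad), and the handle is at rest at any angle (value of joint nut above -0.1 rad and value of joint lever above 0.12 rad and velocity of joint handle between -0.1 and 0.1 rad/s); the robot touches nothing.
It fails at once if the mug is moved by more than 30 mm or tipped (distance of mug_mid from where it was at the start of the episode above 0.03 m or angle between mug_mid's own z axis and vertical above 0.5 rad).
It fails at once if the soap bottle is moved by more than 30 mm or tipped (distance of soap_mid from where it was at the start of the episode above 0.03 m or angle between soap_mid's own z axis and vertical above 0.5 rad).
It fails at once if the screwdriver is moved by more than 30 mm (distance of driver_grip from where it was at the start of the episode above 0.03 m).
It also fails if it takes over 48 s, if anything falls off the work surface, if the arm or the gripper's body presses on something with over 40 N, if the wrist force passes 120 N, or if a joint passes its speed limit or range.

## Working session

There is one attempt and no reset: what is moved stays moved. The work goes in short steps, Python scripts to look and compute and a tool call to move; the robot and the scene stay as the last step left them, time stands still between calls to the robot, and variables do not carry over. Pictures are saved under pics/ and viewed, at most 10 in all, crops included, and the job is handed in when it is done.

Besides the shell and the picture viewer there is one more tool, called as name(argument=value, ...) on one line, values as JSON. play_rows: Moves the arm, as the interface text tells. Its arguments: {"type":"object","properties":{"dp":{"type":"array"},"rot":{"type":"array"},"fingers":{"type":"number"},"grip_force":{"type":"number"}},"required":["dp","rot"]}

```bash
mkdir -p pics; ls
python3 - <<'E'
from rig import telemetry, optics, r
import cv2, numpy as np
s=telemetry.sense(); print(s)
for n in ["scene","side","wrist"]:
    f=optics.grab_frame(n); cv2.imwrite(f"pics/{n}0.png",f["color"][:,:,::-1])
    np.savez(f"pics/{n}0.npz",**f)
    print(n,{k:np.round(v,3).tolist() for k,v in f.items() if k!="color"})
E
```

```text
pics
{'clock': 0.0, 'qpos': array([ 1.27661674e+00,  3.53623845e-01,  1.63412401e+00,  3.94238153e-05,
        1.15519681e+00, -2.40408938e-03]), 'qvel': array([ 8.08743879e-04,  3.51417176e-04,  1.06214571e-03,  4.69439426e-05,
        3.89569459e-05, -7.28306492e-04]), 'joint_efforts': array([ 2.56512703e-04, -6.05258346e+01, -3.42071843e+01, -7.24506526e-05,
        9.56252916e-03,  8.64512685e-06]), 'eef_pos': array([179.63826636, 598.13957546, 230.58118875]), 'tcp_rot': array([-3.14024073e+00, -3.92965476e-05,  2.84980119e+00]), 'contact_force': array([-0.41567931,  0.1905765 , -0.39231201]), 'wrist_torque': array([-0.03542141,  0.00760815, -0.03794909]), 'grasp_force': 0.0, 'opening': 0.9989680725231241}
scene {'mtx': [[420.389, 0.0, 314.923], [0.0, 420.389, 196.477], [0.0, 0.0, 1.0]], 'R': [[-0.318, 0.948, -0.014], [0.771, 0.25, -0.585], [-0.552, -0.197, -0.811]], 't': [182.335, -234.738, 1521.651]}
side {'mtx': [[432.777, 0.0, 316.744], [0.0, 432.777, 198.756], [0.0, 0.0, 1.0]], 'R': [[0.934, -0.356, -0.024], [-0.211, -0.497, -0.842], [0.287, 0.792, -0.539]], 't': [-492.438, 287.652, 1375.551]}
wrist {'mtx': [[292.45, 0.0, 318.35], [0.0, 292.45, 195.393], [0.0, 0.0, 1.0]], 'mount': [[0.0, -0.946, -0.323, 82.333], [1.0, 0.0, 0.0, 0.345], [-0.0, -0.323, 0.946, -143.381], [0.0, 0.0, 0.0, 1.0]]}
```

View pics/scene0.png

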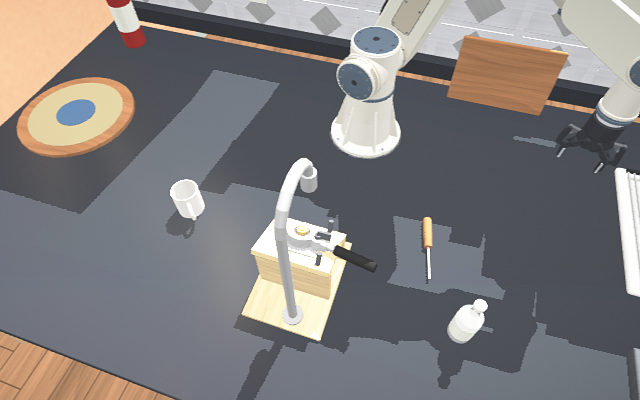

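View pics/side0.png

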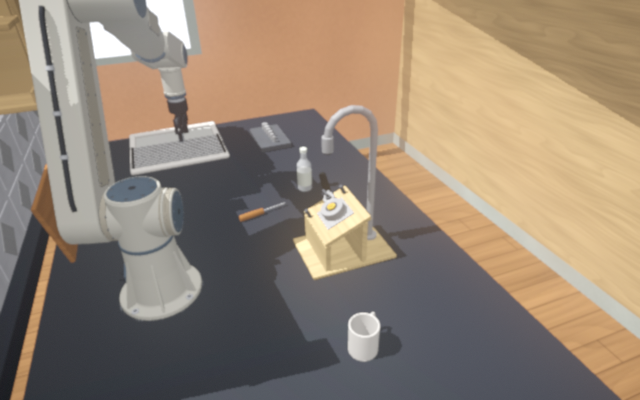

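The scene view shows the nut at about (302,230), the grip end at (375,266) and the spray head at (309,180). The side view shows the nut at about (333,206), with the handle pointing away behind it. I'll crop both views for detail.

Run:
```python
import cv2, numpy as np
a=cv2.imread("pics/scene0.png")[165:340,230:390]; b=cv2.imread("pics/side0.png")[95:275,280:410]
A=cv2.resize(a,(400,437),interpolation=cv2.INTER_CUBIC) # 2.5x
B=cv2.resize(b,(390,540),interpolation=cv2.INTER_CUBIC) # 3x
C=np.zeros((540,795,3),np.uint8); C[:437,:400]=A; C[:540,402:792]=B
cv2.imwrite("pics/c1.png",C)
for n,(x0,y0,x1,y1) in {"scene":(280,215,330,245),"side":(315,190,355,225)}.items():
    im=cv2.imread(f"pics/{n}0.png"); h=cv2.cvtColor(im,cv2.COLOR_BGR2HSV)
    m=((h[:,:,0]>12)&(h[:,:,0]<32)&(h[:,:,1]>110)); k=np.zeros_like(m); k[y0:y1,x0:x1]=1
    ys,xs=np.nonzero(m&k); print(n,len(xs),xs.mean() if len(xs) else 0,ys.mean() if len(xs) else 0,xs.min(),xs.max(),ys.min(),ys.max())
```

```text
scene 28 301.42857142857144 232.39285714285714 297 307 230 234
side 33 331.1212121212121 206.27272727272728 328 334 204 209
```

View pics/c1.png

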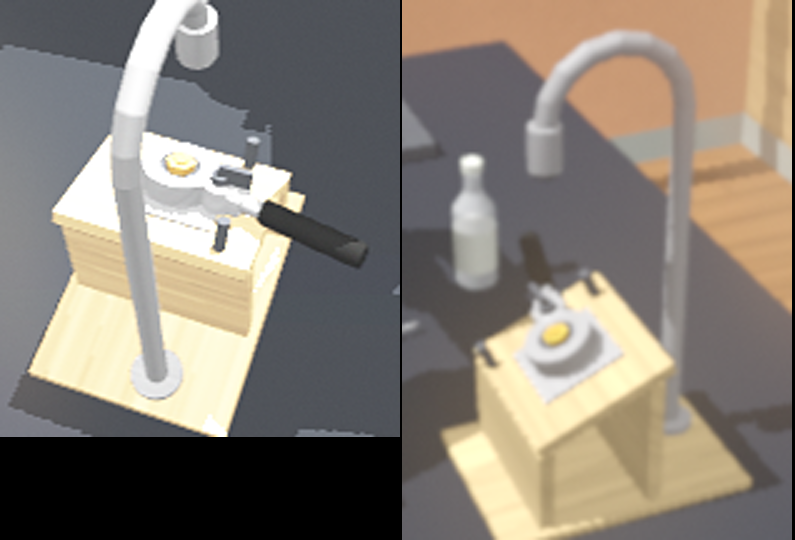

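The crops show the nut, both pins, the black grip and the dark lever fin by the nose. Next I triangulate these points.

```bash
cat > h.py <<'E'
import numpy as np, cv2
from scipy.spatial.transform import Rotation as Ro
def cam(n,tag="0"):
    f=np.load(f"pics/{n}{tag}.npz"); return f["mtx"],f["R"],f["t"]
def ray(n,p,tag="0"):
    K,R,t=cam(n,tag); d=R.T@np.linalg.inv(K)@np.array([*p,1.]); return -R.T@t,d/np.linalg.norm(d)
def tri(rays):
    A=sum(np.eye(3)-np.outer(d,d) for c,d in rays); b=sum((np.eye(3)-np.outer(d,d))@c for c,d in rays)
    X=np.linalg.solve(A,b); return X,[np.linalg.norm(np.cross(X-c,d)) for c,d in rays]
def sc(x,y): return (x/2.5+230-.3,y/2.5+165-.3)
def sd(x,y): return ((x-402)/3+280-.33,y/3+95-.33)
def deck(yaw): # columns x up-slope,y,z of bolt_axis
    t=0.42; return Ro.from_euler('z',yaw).as_matrix()@np.array([[np.cos(t),0,-np.sin(t)],[0,1,0],[np.sin(t),0,np.cos(t)]])
E
python3 - <<'E'
from h import *
P={}
for k,a,b in [("nut",(181,162),(556,334)),("pinlow",(253,141),(481,345)),("pinup",(222,222),(584,273)),("gripend",(361,252),(527,237)),("gripin",(266,215),(545,282)),("lever",(249,181),(538,291)),("spray",(198,62),(545,170))]:
    X,e=tri([ray("scene",sc(*a)),ray("side",sd(*b))]); P[k]=X; print(k,X.round(1),np.round(e,1))
m=np.array([[0,0,17],[-75.9,55.5,13],[66.8,66.2,13]])
Q=np.array([P["nut"],P["pinlow"],P["pinup"]])
from scipy.optimize import least_squares
s=least_squares(lambda v:((m@deck(v[3]).T+v[:3])-Q).ravel()/1,[*P["nut"],0],x_scale=[10,10,10,.05])
print(s.x.round(3)); print(s.fun.reshape(3,3).round(1))
D=deck(s.x[3])
for k in P: print(k,((P[k]-s.x[:3])@D).round(1))
for n,z,a in [("soap",95,(466,318)),("mug",47,(187,200)),("drv",10,(428,232))]:
    c,d=ray("scene",a); print(n,(c+d*(z-c[2])/d[2]).round(0))
E
```

```text
nut [568.6 -33.4 191.2] [0.4 0.4]
pinlow [501.6  23.  158.8] [0.3 0.3]
pinup [631.6  32.4 216.6] [1.2 1.2]
gripend [613.  163.5 199.7] [0.7 0.7]
gripin [598.5  66.9 192.9] [1.8 1.8]
lever [576.   39.9 203. ] [1.4 1.4]
spray [570.6  -7.7 375.5] [2. 2.]
[ 5.75501e+02 -3.33130e+01  1.77007e+02 -1.00000e-02]
[[-0.   0.1  1.4]
 [-0.2 -0.1 -0.9]
 [ 0.2 -0.  -0.5]]
nut [-0.6 -0.1 15.7]
pinlow [-75.3  55.6  13.8]
pinup [66.8 66.2 13.5]
gripend [ 41.7 197.2   6.2]
gripin [ 26.6 100.4   5.6]
lever [10.4 73.2 23.8]
spray [ 76.3  25.6 183.4]
soap [627. 406.  95.]
mug [ 497. -441.   47.]
drv [358. 285.  10.]
```

```bash
cat >> h.py <<'E'
BA=np.array([575.5,-33.3,177.0]); YAW=-0.01; D=deck(YAW)
def tgt(x,y,z,phi=0): # deck coords; phi clockwise turn of tool about deck z (handle angle sense)
    Rt=np.column_stack([D[:,1],D[:,0],-D[:,2]])@Ro.from_euler('z',phi).as_matrix() # tool z=-deck z: +phi = clockwise from above
    return BA+D@np.array([x,y,z]),Rt
def plan(x,y,z,phi=0,s=None):
    from rig import telemetry
    s=s or telemetry.sense(); R=Ro.from_euler('xyz',s["tcp_rot"]).as_matrix(); p,Rt=tgt(x,y,z,phi)
    dp=R.T@(p-s["eef_pos"])/40; rv=np.degrees(Ro.from_matrix(R.T@Rt).as_rotvec())/6
    print("dp",dp.round(2).tolist(),"rot",rv.round(2).tolist())
def where():
    from rig import telemetry
    s=telemetry.sense(); R=Ro.from_euler('xyz',s["tcp_rot"]).as_matrix(); p=D.T@(s["eef_pos"]-BA)
    print("t",round(s["clock"],2),"deck",p.round(1),"F deck",(D.T@s["contact_force"]).round(1),"open",round(s["opening"],2)); return s
E
python3 - <<'E'
from h import *
where(); plan(-40,75,90); print(tgt(-40,75,90)[0])
E
```

```text
t 0.15 deck [-345.2  627.5  213. ] F deck [ 0.4 -0.3 -0.2] open 1.0
dp [-11.74, -10.98, -0.29] rot [-3.44, -2.58, 12.12]
[503.03165018  42.42845781 242.86758651]
```

play_rows(dp=[[-11.7, -11.0, -0.3], [-11.7, -11.0, -0.3], [-11.7, -11.0, -0.3], [-11.7, -11.0, -0.3], [-11.7, -11.0, -0.3]], rot=[[-3.4, -2.6, 12.1], [-3.4, -2.6, 12.1], [-3.4, -2.6, 12.1], [-3.4, -2.6, 12.1], [-3.4, -2.6, 12.1]], fingers=0)

```text
clock: 0.57
eef_pos: [284.5, 416.2, 234.9]
tcp_rot: [2.947, 0.072, 2.246]
contact_force: [1.3, -0.8, 0.2]
opening: 0.3
grasp_force: 0.0
```

```bash
python3 -c "
from h import *
where(); plan(-40,75,90)"
```

```text
t 0.57 deck [-246.2  446.6  173.4] F deck [ 1.3 -0.8 -0.4] open 0.3
dp [-10.7, -1.66, 0.25] rot [-1.83, -1.36, 6.44]
```

play_rows(dp=[[-10.5, -1.6, 0.2], [-10.5, -1.6, 0.2], [-10.5, -1.6, 0.2], [-10.5, -1.6, 0.2], [-10.5, -1.6, 0.2]], rot=[[-1.83, -1.36, 6.44], [-1.83, -1.36, 6.44], [-1.83, -1.36, 6.44], [-1.83, -1.36, 6.44], [-1.83, -1.36, 6.44]])

```text
clock: 0.98
eef_pos: [390.8, 237.2, 240.2]
tcp_rot: [2.746, 0.018, 1.646]
contact_force: [0.8, 0.2, -0.2]
opening: 0.006
grasp_force: 0.0
```

```bash
python3 -c "
from h import *
where(); plan(-40,75,90)"
```

```text
t 0.98 deck [-145.4  268.7  134.1] F deck [ 0.7  0.2 -0.5] open 0.01
dp [-5.07, 2.23, 0.96] rot [-0.23, -0.17, 0.82]
```

play_rows(dp=[[-5.0, 2.2, 0.95], [-5.0, 2.2, 0.95], [-5.0, 2.2, 0.95], [-5.0, 2.2, 0.95], [-5.0, 2.2, 0.95]], rot=[[-0.23, -0.17, 0.82], [-0.23, -0.17, 0.82], [-0.23, -0.17, 0.82], [-0.23, -0.17, 0.82], [-0.23, -0.17, 0.82]])

```text
clock: 1.4
eef_pos: [496.0, 57.2, 242.7]
tcp_rot: [2.722, 0.001, 1.566]
contact_force: [-0.1, 0.3, 0.2]
opening: -0.001
grasp_force: 0.0
```

play_rows(dp=[[-0.4, 0.2, 0.05], [-0.4, 0.2, 0.05]], rot=[[0, 0, 0], [0, 0, 0]])

```text
clock: 1.57
eef_pos: [505.0, 39.8, 244.2]
tcp_rot: [2.722, 0.002, 1.561]
contact_force: [0.4, -0.2, 0.1]
opening: -0.001
grasp_force: 0.0
```

```bash
cat >> h.py <<'E'
def wrist(tag):
    from rig import telemetry, optics
    s=telemetry.sense(); f=optics.grab_frame("wrist"); M=f["mount"]
    Rt=Ro.from_euler('xyz',s["tcp_rot"]).as_matrix(); Rc=Rt@M[:3,:3]; tc=Rt@M[:3,3]+s["eef_pos"]
    np.savez(f"pics/wrist{tag}.npz",mtx=f["mtx"],R=Rc.T,t=-Rc.T@tc); cv2.imwrite(f"pics/wrist{tag}.png",f["color"][:,:,::-1])
def on_plane(p,z,tag): # pixel of wrist image -> deck coords at height z above bolt_axis
    c,d=ray("wrist",p,tag); c=D.T@(c-BA); d=D.T@d; return c+d*(z-c[2])/d[2]
E
python3 -c "
from h import *
where(); plan(-40,75,90); wrist('1')"
```

```text
t 1.57 deck [-37.6  72.4  90.4] F deck [ 0.5 -0.2 -0.1] open -0.0
dp [0.06, -0.06, 0.01] rot [-0.01, 0.01, 0.01]
```

View pics/wrist1.png

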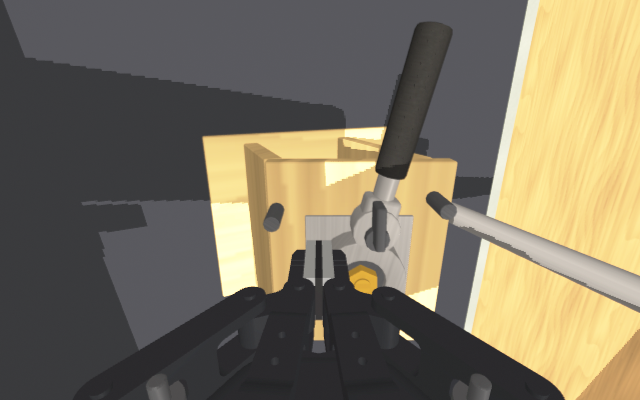

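The wrist view shows the lever fin from about (379,204) outer to (378,245) inner, the grip from (394,172) to (433,28), and the nut at (363,275).

Run:
```python
from h import *
for n,p,z in [("fin out top",(379,204),33.5),("fin in top",(378,237),33.5),("nut",(363,279),17),("pinlow top",(273,225),13),("pinup top",(433,198),13),("grip in",(394,172),3),("grip out",(434,30),3)]:
    X=on_plane(p,z,'1'); print(n,X.round(1), round(float(np.arctan2(X[0],X[1])),3))
```

```text
fin out top [ 7.7 81.  33.5] 0.095
fin in top [ 8.8 54.3 33.5] 0.16
nut [ 2.2  5.4 17. ] 0.391
pinlow top [-73.9  54.7  13. ] -0.934
pinup top [55.  78.5 13. ] 0.611
grip in [24.7 97.2  3. ] 0.249
grip out [ 43.9 199.    3. ] 0.217
```

```bash
python3 -c "
from h import *
plan(-24,76,20)"
```

```text
dp [0.06, 0.37, 1.76] rot [-0.02, 0.01, 0.01]
```

play_rows(dp=[[0.05, 0.2, 0.8], [0.05, 0.3, 1.5], [0.05, 0.35, 1.76], [0.05, 0.35, 1.76], [0.05, 0.35, 1.76]], rot=[[0, 0, 0], [0, 0, 0], [0, 0, 0], [0, 0, 0], [0, 0, 0]])

```text
clock: 2.03
eef_pos: [543.8, 45.6, 184.6]
tcp_rot: [2.726, 0.001, 1.567]
contact_force: [-0.2, -0.1, -0.6]
opening: -0.0
grasp_force: 0.0
```

play_rows(dp=[[0, 0.1, 0], [0, 0.2, 0], [0, 0.3, 0], [0, 0.35, 0], [0, 0.35, 0]], rot=[[0, 0, 0], [0, 0, 0], [0, 0, 0], [0, 0, 0], [0, 0, 0]])

```text
clock: 2.45
eef_pos: [558.5, 44.9, 191.9]
tcp_rot: [2.721, 0.001, 1.566]
contact_force: [-0.2, -0.9, 0.6]
opening: -0.002
grasp_force: 0.0
```

```bash
python3 -c "
from h import *
where()"
```

```text
t 2.45 deck [-10.1  78.1  20.8] F deck [ 0.1 -0.9  0.6] open -0.0
```

play_rows(dp=[[0, 0.06, 0], [0, 0.12, 0], [0, 0.18, 0], [0, 0.24, 0], [0, 0.24, 0]], rot=[[0, 0, 0], [0, 0, 0], [0, 0, 0], [0, 0, 0], [0, 0, 0]])

```text
clock: 2.87
eef_pos: [567.1, 44.8, 195.0]
tcp_rot: [2.723, 0.001, 1.566]
contact_force: [-0.3, -0.6, 0.9]
opening: 0.002
grasp_force: 0.0
```

play_rows(dp=[[0, 0.05, 0], [0, 0.1, 0], [0, 0.1, 0]], rot=[[0, 0, 0], [0, 0, 0], [0, 0, 0]])

```text
clock: 3.12
eef_pos: [570.6, 44.8, 196.6]
tcp_rot: [2.723, 0.001, 1.566]
contact_force: [-0.3, 0.5, -0.2]
opening: 0.001
grasp_force: 0.0
```

```bash
python3 -c "
from h import *
where(); wrist('2'); im=cv2.imread('pics/wrist2.png'); cv2.imwrite('pics/w2.png',cv2.resize(im[120:300,240:480],None,fx=2.5,fy=2.5))"
```

```text
t 3.12 deck [ 2.8 78.1 20.2] F deck [-0.4  0.5 -0. ] open 0.0
```

View pics/w2.png

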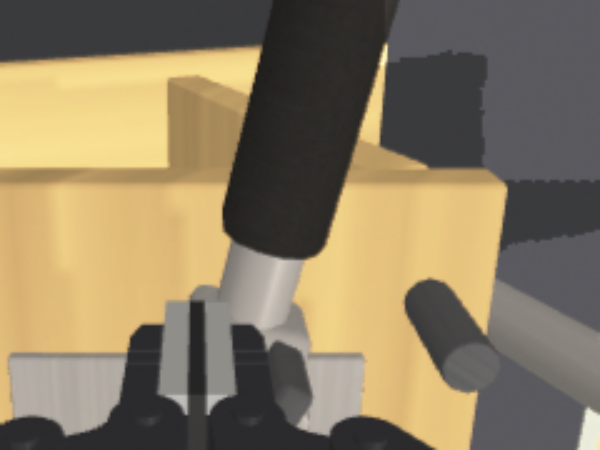

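Run:
```python
from h import *
g=lambda x,y:(x/2.5+240,y/2.5+120)
for n,p,z in [("fin out top?",(290,345),33.5),("fin edge R",(310,390),33.5),("fin L",(272,370),33.5),("fin bottom",(293,420),33.5),("pad L",(162,390),20),("pad R",(238,390),20),("pad tip",(200,300),20),("grip in",(262,240),3),("grip up",(330,0),3),("pinup",(470,367),13)]:
    X=on_plane(g(*p),z,'2'); print(n,X.round(1),round(float(np.arctan2(X[0],X[1])),3))
```

```text
fin out top? [23.  83.9 33.5] 0.267
fin edge R [27.6 73.3 33.5] 0.36
fin L [19.6 78.  33.5] 0.246
fin bottom [24.4 65.9 33.5] 0.355
pad L [-3.7 63.9 20. ] -0.058
pad R [13.6 64.  20. ] 0.21
pad tip [ 4.8 86.9 20. ] 0.055
grip in [19.5 94.   3. ] 0.205
grip up [ 32.1 149.3   3. ] 0.212
pinup [68.8 66.  13. ] 0.807
```

The lever has flipped: its relative angle is about +0.23, the handle is still at 0.21, and there is no contact. Next I lift off, open the fingers and straddle the grip.

play_rows(dp=[[0, -0.1, -0.5], [0, -0.1, -1.2], [0, -0.1, -1.2]], rot=[[0, 0, 0], [0, 0, 0], [0, 0, 0]], fingers=0.7)

```text
clock: 3.42
eef_pos: [547.3, 45.1, 242.1]
tcp_rot: [2.719, 0.001, 1.566]
contact_force: [1.6, 0.8, 0.4]
opening: 0.417
grasp_force: 0.0
```

Run:
```python
from h import *
where(); a=.21; plan(155*np.sin(a),155*np.cos(a),60,a)
```

```text
t 3.42 deck [ 0.1 78.2 71.3] F deck [ 1.6  0.8 -0.3] open 0.42
dp [1.83, 0.81, 0.29] rot [0.02, -0.02, 2.05]
```

Then descend 74 mm (1.85 units).

play_rows(dp=[[0.9, 0.4, 0.1], [1.83, 0.8, 0.3], [1.83, 0.8, 0.3], [1.83, 0.8, 1.2], [1.83, 0.8, 1.6]], rot=[[0, 0, 1.0], [0, 0, 2.0], [0, 0, 2.0], [0, 0, 2.0], [0, 0, 2.0]])

```text
clock: 3.83
eef_pos: [603.3, 119.2, 191.3]
tcp_rot: [2.731, -0.084, 1.376]
contact_force: [-1.1, -0.3, -0.6]
opening: 0.699
grasp_force: 0.0
```

Run:
```python
from h import *
where(); a=.21; plan(155*np.sin(a),155*np.cos(a),-14,a)
```

```text
t 3.83 deck [ 29.8 152.8   2.3] F deck [-1.2 -0.3 -0.1] open 0.7
dp [-0.02, 0.07, 0.41] rot [-0.02, -0.02, 0.07]
```

play_rows(dp=[[0, 0.07, 0.4], [0, 0.07, 0.5], [0, 0.07, 0.5]], rot=[[0, 0, 0], [0, 0, 0], [0, 0, 0]])

```text
clock: 4.08
eef_pos: [612.7, 117.0, 174.3]
tcp_rot: [2.733, -0.082, 1.374]
contact_force: [-0.2, -0.2, -0.0]
opening: 0.702
grasp_force: 0.0
```

Run:
```python
from h import *
where(); wrist('3')
```

```text
t 4.08 deck [ 31.5 150.6 -17.1] F deck [-0.2 -0.2  0.1] open 0.7
```

View pics/wrist3.png

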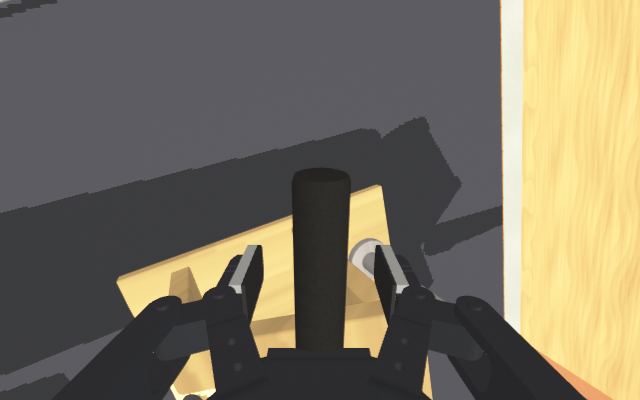

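The fingers straddle the grip: pads at columns 248 and 392, grip centred at 320. Next, swing anticlockwise.

play_rows(dp=[[-0.02, -0.39, 0], [-0.08, -0.77, 0], [-0.17, -1.14, 0], [-0.31, -1.51, 0], [-0.47, -1.86, 0]], rot=[[0, 0, -0.95], [0, 0, -1.9], [0, 0, -2.86], [0, 0, -3.82], [0, 0, -4.77]])

```text
clock: 4.55
eef_pos: [543.3, 115.0, 146.2]
tcp_rot: [2.736, 0.119, 1.837]
contact_force: [3.1, -0.1, 1.1]
opening: 0.7
grasp_force: 0.7
```

```bash
cat >> h.py <<'E'
def st():
    s=where(); R=Ro.from_euler('xyz',s["tcp_rot"]).as_matrix(); p=D.T@(s["eef_pos"]-BA); x=D.T@R[:,0]
    print("ang",round(float(np.arctan2(p[0],p[1])),3),"rad",round(float(np.hypot(p[0],p[1])),1),"phi",round(float(np.arctan2(x[0],x[1])),3),"F tool",(R.T@s["contact_force"]).round(1))
E
python3 -c "
from h import *
st()"
```

```text
t 4.55 deck [-43.3 148.  -14.4] F deck [ 3.3 -0.1 -0.2] open 0.7
ang -0.285 rad 154.2 phi -0.3 F tool [-1.1  3.1  0.2]
```

play_rows(dp=[[-0.02, -0.39, 0.05], [-0.08, -0.77, 0.05], [-0.17, -1.14, 0.05], [-0.31, -1.51, 0.05], [-0.47, -1.86, 0.05]], rot=[[0, 0, -0.95], [0, 0, -1.9], [0, 0, -2.86], [0, 0, -3.82], [0, 0, -4.77]])

```text
clock: 4.97
eef_pos: [483.6, 75.7, 117.4]
tcp_rot: [2.838, 0.296, 2.315]
contact_force: [1.4, -0.1, 0.2]
opening: 0.701
grasp_force: 0.7
```

```bash
python3 -c "
from h import *
st(); wrist('4')"
```

```text
t 4.97 deck [-109.2  108.   -16.5] F deck [ 1.3 -0.1 -0.4] open 0.7
ang -0.791 rad 153.6 phi -0.8 F tool [-1.   0.9  0.4]
```

View pics/wrist4.png

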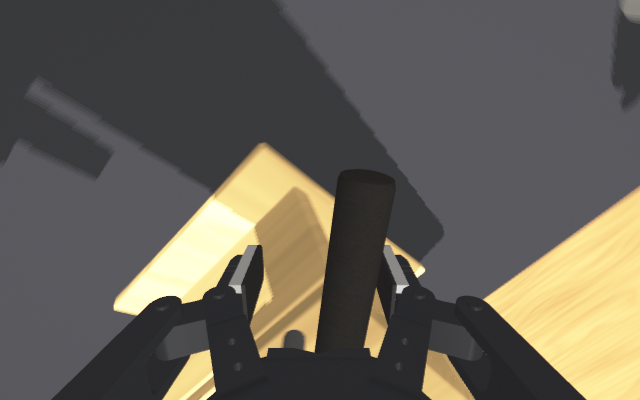

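The grip now leans on the right-hand pad. I push a little farther toward the stop and check the force.

play_rows(dp=[[0, -0.1, 0], [0, -0.17, 0], [0, -0.17, 0]], rot=[[0, 0, 0], [0, 0, 0], [0, 0, 0]])

```text
clock: 5.27
eef_pos: [479.8, 70.9, 115.0]
tcp_rot: [2.837, 0.294, 2.307]
contact_force: [0.8, 1.7, 0.5]
opening: 0.7
grasp_force: 0.0
```

Run:
```python
from h import *
st()
for p,z in [((366,178),2),((342,330),8)]:
    X=on_plane(p,z,'4'); print(X.round(1),np.arctan2(X[0],X[1]).round(3))
```

```text
t 5.27 deck [-113.6  103.2  -17.2] F deck [0.9 1.7 0.2] open 0.7
ang -0.833 rad 153.5 phi -0.792 F tool [ 0.5  1.9 -0.2]
[-128.4  157.2    2. ] -0.685
[-78.6  96.2   8. ] -0.685
```

play_rows(dp=[[-0.02, 0.39, 0], [-0.08, 0.77, 0], [-0.17, 1.14, 0], [-0.3, 1.51, 0], [-0.45, 1.86, 0]], rot=[[0, 0, 0.95], [0, 0, 1.9], [0, 0, 2.86], [0, 0, 3.82], [0, 0, 4.77]])

```text
clock: 5.68
eef_pos: [539.1, 111.4, 140.7]
tcp_rot: [2.74, 0.115, 1.826]
contact_force: [-1.9, -2.0, -0.3]
opening: 0.7
grasp_force: 0.9
```

```bash
python3 -c "
from h import *
st()"
```

```text
t 5.68 deck [-49.3 144.3 -17.7] F deck [-1.8 -2.   0.5] open 0.7
ang -0.329 rad 152.5 phi -0.288 F tool [-1.4 -2.3 -0.5]
```

play_rows(dp=[[0.03, 0.39, 0], [-0.02, 0.77, 0], [-0.1, 1.14, 0], [-0.22, 1.51, 0], [-0.38, 1.86, 0]], rot=[[0, 0, 0.95], [0, 0, 1.9], [0, 0, 2.86], [0, 0, 3.82], [0, 0, 4.77]])

```text
clock: 6.1
eef_pos: [607.2, 117.7, 170.7]
tcp_rot: [2.735, -0.085, 1.368]
contact_force: [-6.2, 2.6, 0.3]
opening: 0.702
grasp_force: 3.0
```

```bash
python3 -c "
from h import *
st()"
```

```text
t 6.1 deck [ 25.  151.3 -18.1] F deck [-5.6  2.5  2.8] open 0.7
ang 0.164 rad 153.4 phi 0.211 F tool [ 1.3 -6.  -2.8]
```

play_rows(dp=[[0.0, 0.39, -0.03], [-0.05, 0.77, -0.06], [-0.13, 1.14, -0.06], [-0.25, 1.51, -0.06]], rot=[[0, 0, 0.95], [0, 0, 1.9], [0, 0, 2.86], [0, 0, 3.82]])

```text
clock: 6.43
eef_pos: [658.2, 95.0, 195.7]
tcp_rot: [2.796, -0.234, 0.991]
contact_force: [-4.0, 2.5, -3.3]
opening: 0.702
grasp_force: 2.9
```

```bash
python3 -c "
from h import *
st()"
```

```text
t 6.43 deck [ 82.  129.2 -16.1] F deck [-5.   2.4 -1.3] open 0.7
ang 0.566 rad 153.0 phi 0.611 F tool [-0.9 -5.5  1.4]
```

play_rows(dp=[[0.0, 0.3, 0], [-0.02, 0.45, 0], [-0.02, 0.55, 0], [-0.02, 0.55, 0]], rot=[[0, 0, 0.5], [0, 0, 1.0], [0, 0, 1.0], [0, 0, 1.0]])

```text
clock: 6.77
eef_pos: [673.3, 83.1, 202.5]
tcp_rot: [2.823, -0.268, 0.893]
contact_force: [-8.1, 14.0, -2.0]
opening: 0.702
grasp_force: 7.2
```

```bash
python3 -c "
from h import *
st(); wrist('5')
from rig import optics
f=optics.grab_frame('side'); cv2.imwrite('pics/side5.png',cv2.resize(f['color'][150:250,280:400,::-1],None,fx=5,fy=5,interpolation=cv2.INTER_CUBIC))"
```

```text
t 6.77 deck [ 98.7 117.3 -16.2] F deck [-8.3 13.9  1.5] open 0.7
ang 0.699 rad 153.3 phi 0.711 F tool [  5.1 -15.4  -1.4]
```

View pics/side5.png

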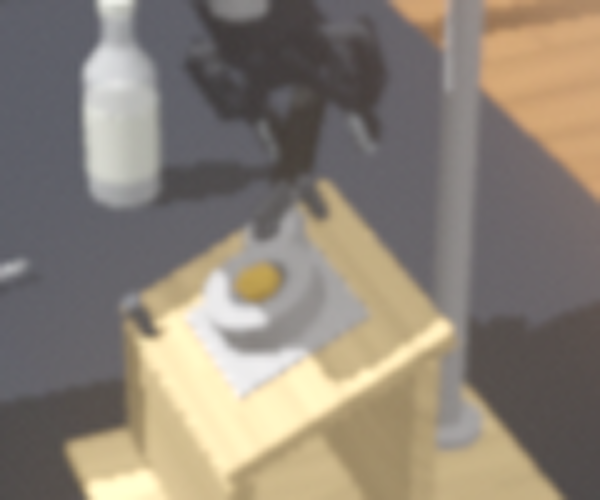

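The force rose to 15 N near the +0.6 stop. I go back for a second stroke.

play_rows(dp=[[-0.02, -0.39, 0], [-0.08, -0.77, 0], [-0.17, -1.14, 0], [-0.31, -1.51, 0], [-0.47, -1.86, 0]], rot=[[0, 0, -0.95], [0, 0, -1.9], [0, 0, -2.86], [0, 0, -3.82], [0, 0, -4.77]])

```text
clock: 7.28
eef_pos: [613.2, 116.7, 176.7]
tcp_rot: [2.729, -0.085, 1.374]
contact_force: [1.7, -1.5, 0.8]
opening: 0.703
grasp_force: 0.8
```

play_rows(dp=[[-0.02, -0.39, 0], [-0.08, -0.77, 0], [-0.17, -1.14, 0], [-0.31, -1.51, 0], [-0.47, -1.86, 0]], rot=[[0, 0, -0.95], [0, 0, -1.9], [0, 0, -2.86], [0, 0, -3.82], [0, 0, -4.77]])

```text
clock: 7.7
eef_pos: [543.2, 114.5, 145.6]
tcp_rot: [2.736, 0.117, 1.832]
contact_force: [1.7, -1.0, 0.7]
opening: 0.698
grasp_force: 0.7
```

```bash
python3 -c "
from h import *
st(); a=-.83;plan(154*np.sin(a),154*np.cos(a),-16,-.79)"
```

```text
t 7.7 deck [-43.6 147.4 -14.9] F deck [ 1.8 -1.  -0.1] open 0.7
ang -0.288 rad 153.8 phi -0.295 F tool [-1.4  1.5  0.1]
dp [-0.53, -1.99, 0.02] rot [0.02, -0.01, -4.73]
```

play_rows(dp=[[-0.02, -0.39, 0], [-0.08, -0.77, 0], [-0.17, -1.14, 0.03], [-0.31, -1.55, 0.03], [-0.5, -1.95, 0.03]], rot=[[0, 0, -0.95], [0, 0, -1.9], [0, 0, -2.86], [0, 0, -3.82], [0, 0, -4.7]])

```text
clock: 8.12
eef_pos: [480.3, 73.3, 116.4]
tcp_rot: [2.834, 0.293, 2.303]
contact_force: [1.3, -0.2, 0.6]
opening: 0.698
grasp_force: 0.7
```

play_rows(dp=[[0, 0.39, 0], [-0.06, 0.77, 0], [-0.15, 1.14, 0], [-0.28, 1.51, 0], [-0.43, 1.86, 0]], rot=[[0, 0, 0.95], [0, 0, 1.9], [0, 0, 2.86], [0, 0, 3.82], [0, 0, 4.77]])

```text
clock: 8.53
eef_pos: [539.6, 113.0, 142.3]
tcp_rot: [2.738, 0.111, 1.816]
contact_force: [-0.8, -0.9, -0.7]
opening: 0.701
grasp_force: 0.9
```

```bash
python3 -c "
from h import *
st()"
```

```text
t 8.53 deck [-48.2 146.  -16.4] F deck [-1.  -0.9 -0.4] open 0.7
ang -0.319 rad 153.7 phi -0.278 F tool [-0.6 -1.2  0.4]
```

Still idle travel. Continue with smaller steps and more checks.

play_rows(dp=[[0.0, 0.39, 0], [-0.04, 0.77, 0], [-0.04, 0.77, 0]], rot=[[0, 0, 0.95], [0, 0, 1.9], [0, 0, 1.9]])

```text
clock: 8.78
eef_pos: [569.3, 120.1, 155.7]
tcp_rot: [2.722, 0.031, 1.633]
contact_force: [-0.9, 1.8, 0.1]
opening: 0.697
grasp_force: 0.6
```

```bash
python3 -c "
from h import *
st()"
```

```text
t 8.78 deck [-15.7 153.4 -16.2] F deck [-0.8  1.8  0.4] open 0.7
ang -0.102 rad 154.2 phi -0.079 F tool [ 1.8 -0.6 -0.4]
```

play_rows(dp=[[0.0, 0.39, 0], [-0.06, 0.77, 0], [-0.15, 1.14, 0]], rot=[[0, 0, 0.95], [0, 0, 1.9], [0, 0, 2.86]])

```text
clock: 9.03
eef_pos: [605.4, 116.8, 170.7]
tcp_rot: [2.739, -0.087, 1.361]
contact_force: [-17.5, 9.6, -1.9]
opening: 0.7
grasp_force: 9.0
```

```bash
python3 -c "
from h import *
st()"
```

```text
t 9.03 deck [ 23.4 150.4 -17.3] F deck [-16.8   9.5   5.4] open 0.7
ang 0.154 rad 152.2 phi 0.218 F tool [  5.6 -18.5  -5.3]
```

play_rows(dp=[[0.0, 0.1, 0], [0, 0.2, 0], [0, 0.2, 0], [0, 0.2, 0]], rot=[[0, 0, 0.3], [0, 0, 0.3], [0, 0, 0.3], [0, 0, 0.3]])

```text
clock: 9.37
eef_pos: [610.8, 115.0, 172.6]
tcp_rot: [2.744, -0.096, 1.336]
contact_force: [-13.6, 9.1, -3.5]
opening: 0.705
grasp_force: 7.6
```

```bash
python3 -c "
from h import *
st(); wrist('6')
for i in [0]:
    a=cv2.imread('pics/wrist5.png');b=cv2.imread('pics/wrist6.png'); cv2.imwrite('pics/w56.png',cv2.resize(np.hstack([a,b]),(800,250)))
"
```

```text
t 9.37 deck [ 29.1 148.6 -17.8] F deck [-13.9   8.9   2.4] open 0.71
ang 0.194 rad 151.4 phi 0.244 F tool [  5.3 -15.7  -2.3]
```

View pics/w56.png

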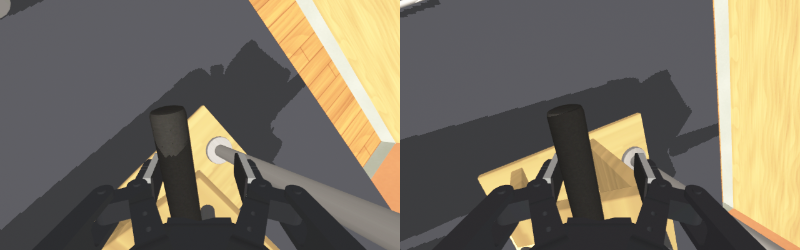

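play_rows(dp=[[0.0, 0.1, 0], [0, 0.2, 0], [0, 0.2, 0], [0, 0.2, 0]], rot=[[0, 0, 0.3], [0, 0, 0.3], [0, 0, 0.3], [0, 0, 0.3]])

```text
clock: 9.75
eef_pos: [616.8, 113.1, 175.0]
tcp_rot: [2.749, -0.108, 1.306]
contact_force: [-17.2, 10.6, -3.9]
opening: 0.699
grasp_force: 9.4
```

Run:
```python
from h import *
st(); wrist('7')
for t in '67':
    im=cv2.imread(f'pics/wrist{t}.png').max(2)
    o=[]
    for y,z in ((195,4),(215,4),(240,5),(260,5)):
        row=im[y,235:345]<52; xs=np.nonzero(row)[0]+235
        # longest dark run
        g=np.split(xs,np.nonzero(np.diff(xs)>1)[0]+1); g=max(g,key=len)
        X=on_plane((g.mean(),y),z,t); o.append((g[0],g[-1],round(float(np.arctan2(X[0],X[1])),3)))
    print(t,o)
```

```text
t 9.75 deck [ 35.5 146.8 -18.1] F deck [-17.4  10.4   3.5] open 0.7
ang 0.237 rad 151.1 phi 0.276 F tool [  5.2 -19.6  -3.3]
6 [(np.int64(237), np.int64(297), 0.097), (np.int64(242), np.int64(300), 0.096), (np.int64(249), np.int64(305), 0.099), (np.int64(252), np.int64(308), 0.095)]
7 [(np.int64(237), np.int64(298), 0.139), (np.int64(242), np.int64(300), 0.138), (np.int64(249), np.int64(304), 0.14), (np.int64(252), np.int64(308), 0.138)]
```

The handle still moves, from 0.097 to 0.139, under about 18 N. I keep going along the arc.

play_rows(dp=[[0.02, 0.15, 0], [0.03, 0.3, 0], [0.03, 0.4, 0], [0.03, 0.4, 0]], rot=[[0, 0, 0.4], [0, 0, 0.8], [0, 0, 0.9], [0, 0, 0.9]])

```text
clock: 10.13
eef_pos: [628.9, 109.2, 180.0]
tcp_rot: [2.764, -0.141, 1.217]
contact_force: [-24.8, 8.9, -0.3]
opening: 0.701
grasp_force: 12.7
```

```bash
cat >> h.py <<'E'
def hang(t):
    wrist(t); im=cv2.imread(f'pics/wrist{t}.png').max(2); o=[]
    for y,z in ((215,4),(240,5),(260,5)):
        xs=np.nonzero(im[y,235:405]<52)[0]+235
        g=[k for k in np.split(xs,np.nonzero(np.diff(xs)>1)[0]+1) if 50<len(k)<66]
        for k in g:
            X=on_plane((k.mean(),y),z,t); o.append((int(k[0]),int(k[-1]),round(float(np.arctan2(X[0],X[1])),3)))
    print("handle",o)
E
python3 -c "
from h import *
st(); hang('8')"
```

```text
t 10.13 deck [ 48.7 143.1 -18.4] F deck [-22.9   8.7   9.8] open 0.7
ang 0.328 rad 151.1 phi 0.371 F tool [ -0.3 -24.6  -9.4]
handle [(242, 300, 0.23), (249, 304, 0.232), (252, 308, 0.23)]
```

The force rises only slowly, which might be an elastic coupling against the home stop. I back off and see whether the handle springs back.

play_rows(dp=[[0, -0.3, 0], [0, -0.6, 0], [0, -0.6, 0]], rot=[[0, 0, 0], [0, 0, 0], [0, 0, 0]])

```text
clock: 10.43
eef_pos: [609.3, 117.4, 171.4]
tcp_rot: [2.76, -0.14, 1.219]
contact_force: [-13.6, 0.3, -5.5]
opening: 0.702
grasp_force: 7.4
```

```bash
python3 -c "
from h import *
st(); hang('9')"
```

```text
t 10.43 deck [ 27.2 151.  -18.3] F deck [-14.6   0.2   0.6] open 0.7
ang 0.178 rad 153.4 phi 0.369 F tool [ -5.1 -13.7  -0.4]
handle [(235, 295, 0.096), (244, 303, 0.096), (252, 309, 0.095)]
```

The handle sprang back to 0.096 with the load, so the nut is solidly home and the coupling is elastic. I ease off and check.

play_rows(dp=[[0, -0.3, 0], [0, -0.6, 0], [0, -0.8, 0], [0, -0.8, 0]], rot=[[0, 0, -0.9], [0, 0, -1.8], [0, 0, -2.6], [0, 0, -2.6]])

```text
clock: 10.82
eef_pos: [587.2, 130.3, 163.0]
tcp_rot: [2.728, -0.038, 1.475]
contact_force: [-3.6, -1.2, -1.3]
opening: 0.705
grasp_force: 2.2
```

```bash
python3 -c "
from h import *
st(); hang('10')"
```

```text
t 10.82 deck [  3.4 163.7 -16.9] F deck [-3.9 -1.3  0.3] open 0.7
ang 0.021 rad 163.7 phi 0.093 F tool [-1.6 -3.7 -0.2]
handle [(243, 301, -0.066), (250, 305, -0.066), (252, 309, -0.07)]
```

play_rows(dp=[[0, -0.25, 0], [0, -0.45, 0], [0, -0.45, 0]], rot=[[0, 0, -0.5], [0, 0, -1.3], [0, 0, -1.3]])

```text
clock: 11.12
eef_pos: [572.8, 132.3, 157.0]
tcp_rot: [2.724, 0.014, 1.596]
contact_force: [0.5, 0.9, -0.9]
opening: 0.7
grasp_force: 0.0
```

```bash
python3 -c "
from h import *
st(); hang('11')"
```

```text
t 11.12 deck [-12.1 165.6 -16.5] F deck [ 0.1  0.9 -1. ] open 0.7
ang -0.073 rad 166.0 phi -0.038 F tool [0.9 0.1 1. ]
handle [(275, 332, -0.095), (279, 332, -0.095), (281, 333, -0.095)]
```

play_rows(dp=[[0, -0.05, -0.8], [0, -0.05, -1.7], [0, -0.05, -2.6], [0, -0.05, -3.0], [0, -0.05, -3.0]], rot=[[0, 0, 0], [0, 0, 0], [0, 0, 0], [0, 0, 0], [0, 0, 0]])

```text
clock: 11.58
eef_pos: [524.8, 133.6, 271.5]
tcp_rot: [2.715, 0.009, 1.591]
contact_force: [0.7, 0.3, -0.1]
opening: 0.7
grasp_force: 0.0
```

```bash
python3 -c "
from h import *
st(); wrist('12'); im=cv2.imread('pics/wrist12.png'); cv2.imwrite('pics/w12.png',im)"
```

```text
t 11.58 deck [ -9.3 166.4 107.6] F deck [ 0.6  0.3 -0.3] open 0.7
ang -0.056 rad 166.6 phi -0.031 F tool [0.3 0.6 0.3]
```

View pics/w12.png

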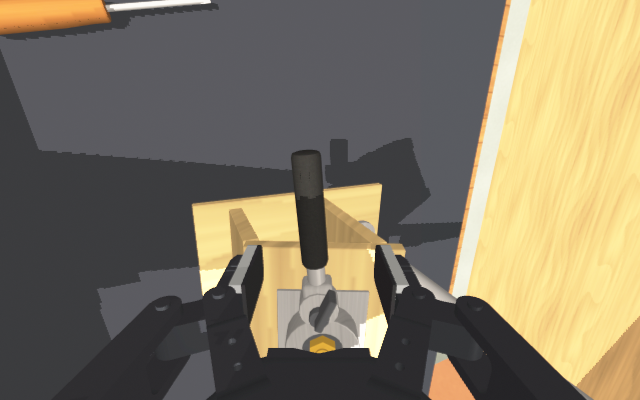

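The handle is released at about -0.1, the lever fin (318,312) leans clockwise (tighten), the screwdriver is untouched, and the gripper is clear. I'm handing in.

```bash
python3 -c "
from rig import r
print(r.sign_off())"
```

```text
the job is handed in; nothing more can be done
None
```

I flipped the lever to tighten, swung the handle anticlockwise to about -0.7 rad (stop at -0.75), then drove the nut clockwise in two strokes until it held against a hard stop. I inferred that it is home from the push force and the handle springing back, not from a reading of the nut. The gripper was clear at hand-in (about 12 s on the clock); the mug, soap and screwdriver were never approached, and the hand-in gave no verdict.

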